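# Start the cabinet knob in its threaded boss and keep hold of it

## Task

The chrome cabinet knob sits on its mounting plate with its stud still riding on top of the thread. Without turning it forward first, turn it backward (counterclockwise seen from above) until you feel it drop into the thread, then forward (clockwise) one full turn from there, so that the thread is started but not run home. Finish while still holding the knob firmly gripped between the fingers at that turn, and leave the rack, bottle, stapler and bowl as they stand.

Things in the scene. Friction and masses are not known exactly. Their poses are not given: they have to be found in the camera images.
- plate: Fixed square aluminium mounting plate, 90 x 90 x 6 mm, lying on the slab; origin at the centre of its underside, z up. A round boss, 44 mm across, stands on its centre; the boss's top is 32 mm above the slab. The knob's axis is the vertical line through this origin. Its yaw differs from start to start.
- knob: Chrome wing knob (150 g) over the boss: a paddle on a 12 mm stem with a 20 mm collar. Its origin is on the turning axis, 32 mm above the slab while the stud rides on the lip, lower later. Its x runs along the paddle, towards the end with a 9 mm ball on top. It is captive and cannot be pulled off.
- knob_grip (a point): Middle of the knob's paddle, an upright block 52 mm long (x), 12 mm thick (y; grip across this), 26 mm high (13 mm above and below this point). It is 63 mm above the slab while the stud rides on the lip, about 58 mm after the drop, about 52 mm one turn later (paddle's underside then 7 mm over the boss).
- knob_turn (a joint): Turn of the knob, rad; grows forward (clockwise from above): paddle's yaw = plate's yaw minus this. Starts at 0.6 to 1.9. Turned backward, the stud slides on a flat lip and drops in the lip's gap when this comes down to about 0; the gap ends at a stop at -0.35. One turn forward of the drop is about 6.28; far stop at 7.9. Friction about 0.01 N m; stays where left.
- knob_drop (a joint): Height of the knob, m: 0 with the stud on the lip, about -0.005 once dropped into the thread, then 0.006 lower per turn forward (about -0.011 after one). Weight and a light spring, about 4.5 N, draw it down; fingers gripping hard can hold it up and mask the drop; fingers that straddle the paddle loosely (about 16 mm open) turn it and let it sink.
- rack: Bystander: upright slotted bamboo rack with two sunglasses, 184 mm high, foot 130 x 70 mm; origin at the centre of its underside.
- bottle: Bystander: stainless steel bottle 66 mm across, 210 mm high; origin at the centre of its underside.
- stapler: Bystander: red plastic stapler lying along its x, 130 x 34 x 38 mm; origin at the centre of its underside.
- bowl: Bystander: empty white ceramic bowl, 130 mm across, 55 mm high; origin at the centre of its underside.
Mind the look-alikes: they are no part of the job. Leave any yellow look-alike of the plate alone.

How it is judged:
By the outcome, as a careful person would: the job done as asked, in the order asked, and still so for the second after the job is handed in, while the arm keeps its last pose, push and grip.
It also fails if it takes over 69 s, if anything falls off the work surface, if the arm or the gripper's body presses on something with over 40 N, if the wrist force passes 120 N, or if a joint passes its speed limit or range.

## Robot

A 6-joint arm with a two-finger parallel gripper is mounted at the origin on the work surface. World frame = base frame: x ahead of the robot, y to its left, z up, the work surface at z = 0. Lengths are in mm, angles in rad, forces in N, time in s.
With the tool pointing down it reaches from about 375 to 925 mm from the base axis. Payload 5.7 kg.
Tool frame: the origin (TCP) lies midway between the tips of the shut fingers; the grasp point (between the pads) lies 19 mm behind it (manip.hold_point_z is the distance from the TCP to the grasp point, in mm); z points along the fingers, y is the direction in which the jaws open and shut (so a half turn about z gives the same grasp; the last joint's range is limited). The gripper opens to 85 mm and grips with 20 to 120 N. Pads are 22 mm wide; open, the fingers measure 114 mm over their backs; the gripper's body (76 mm by 85 mm) begins 54 mm behind the grasp point. The pads swing forward as they close: fully open they stand 13 mm farther back than shut.
Start: joints at [1.1, 0.359, 1.51, -0, 1.272, -0.115], TCP at [208.995, 562.391, 231.267] pointing down, gripper open.
Joint ranges: [-2.97, 2.97], [-1.01, 2.36], [0.21, 2.38], [-0.96, 4.11], [0.2, 2.71], [-2.98, 2.98]. Speed limits (rad/s): [2.39, 2.39, 3.14, 3.14, 3.14, 3.14].

## Interface

Orientations are given as a rotation vector (axis times angle).
In Python, from bench import sensors, grab_frame, camera_model, job_done, manip gives the robot as it stands.
- The arm moves only by the tool step_arm, never from a script. Its argument "commands" is a list of rows, each a list of 7 numbers: the shift along the world's x, y, z as a fraction of full scale, then the turn, a rotation vector about the world's x, y, z as a fraction of full scale, then the closure in counts, from 0 (fully open) to 255 (shut). In form: [[tx, ty, tz, rx, ry, rz, gripper], ...]. A call has 1 to 20 rows; each row shifts and turns the commanded pose from where the row before left it; what a row does not reach is not made up. Full scale, the value 1, is 20 cm for a shift and 90 degrees for a turn. A row lasts 1/8 s, in which the tool goes at most 62.5 mm and 10.7 degrees, less where a joint would pass 70% of its speed; a pose out of reach is approached as far as the arm can. A call with a number of a shift or a turn outside -1 to 1 is refused whole. A call with a gripper value outside its range is refused whole. The fingers move at their own pace and stop on an object; the grip force is fixed at half the most. Time passes only in rows, so rows that do not move let the fingers close. It gives the time, the measured TCP pose, the force and the opening at its end, in the units of the state.
- sensors.get_obs(): the state, without advancing time (a new reading comes with each control period).
- grab_frame(name): name is "scene" or "top" or "wrist"; returns the picture (420x560x3 uint8, red, green, blue); there is no depth.
- camera_model(name): a dict with "mtx" (3x3 intrinsics, pixels), "R" (3x3) and "t" (3): a world point X has camera coordinates R X + t; the wrist camera has in their place "tool_from_camera" (4x4, takes a point from camera to tool coordinates, whose origin is the TCP and whose axes are the flange's). Camera axes: x right, y down, z forward; pixel columns grow to the right and rows downward; lengths in mm; the calibration is good to about 2 mm. The wrist camera is an equidistant fisheye: a pixel r from the principal point sees the ray r / f radians off the axis. A picture is of the moment at which its call begins: read the wrist's pose just before it. camera_model takes no time and is no camera call.
- job_done(): hands the job in, once; it reports no verdict.
The state is a dict: "clock": time; "q": joint angles; "joint_vel": joint speeds; "effort": joint torques, N m; "tool_pos": TCP position; "tcp_rot": TCP orientation; "wrist_force": force on the tool from outside, world axes, zero at the start; "ft_torque": the same for the moment, N m; "finger_gap": opening from 0.0 (shut) to 1.0 (fully open).
Only numpy, scipy, OpenCV 4.12 (cv2) and the standard library are available. Lean on these libraries where they do the work, as an engineer would, in place of code of your own. Each camera call takes 0.05 s, during which the arm holds its last target. There are 200 camera calls.

## Working session

There is one attempt and no reset: what is moved stays moved. The work goes in short steps, Python scripts to look and compute and a tool call to move; the robot and the scene stay as the last step left them, time stands still between calls to the robot, and variables do not carry over. Pictures are saved under pics/ and viewed, about 8 in all and at most 12, crops included, and the job is handed in when it is done.

Besides the shell and the picture viewer there is one more tool, called as name(argument=value, ...), one argument or row to a line, values as JSON. step_arm: Moves the arm, as the interface text tells. Shift numbers are shares of 20 cm and turn numbers shares of 90 degrees, none past 1 either way. Its arguments: {"type":"object","properties":{"commands":{"type":"array"}},"required":["commands"]}

```bash
mkdir -p pics; cat > h.py <<'E'
import numpy as np, cv2
from bench import sensors, grab_frame, camera_model, job_done, manip
def save(n,im): cv2.imwrite(f'pics/{n}.png',cv2.cvtColor(im,cv2.COLOR_RGB2BGR))
def on_plane(cam,u,v,z):
    m=camera_model(cam);R=np.array(m['R']);t=np.array(m['t'])
    d=R.T@np.linalg.solve(np.array(m['mtx']),[u,v,1]);c=-R.T@t
    return c+d*(z-c[2])/d[2]
E
python3 - <<'E'
from h import *
a=grab_frame('top');b=grab_frame('scene');save('top0',a);save('scene0',b)
o=sensors.get_obs();print(o, manip.hold_point_z)
for c in('top','scene'):
    m=camera_model(c);print(c,-np.array(m['R']).T@np.array(m['t']))
E
```

```text
{'clock': 0.1, 'q': array([ 1.09992425e+00,  3.59492466e-01,  1.51130817e+00,  1.31417856e-05,
        1.27248686e+00, -1.15136645e-01]), 'joint_vel': array([ 0.00149439, -0.00247622, -0.00182321,  0.0008685 ,  0.0010624 ,
        0.00062428]), 'effort': array([ 1.18271273e-03, -5.28651130e+01, -2.79351175e+01,  4.85508065e-05,
        4.91257146e-03,  5.08083261e-06]), 'tool_pos': array([208.71819129, 561.88920657, 230.50831365]), 'tcp_rot': array([-5.55763248e-01, -3.09153265e+00,  2.54267580e-03]), 'wrist_force': array([-0.0374568 ,  0.10932038,  1.53743066]), 'ft_torque': array([-0.04396965, -0.02008339, -0.00643911]), 'finger_gap': 1.0003855315646906} 18.700000000000003
top [ 385.63953252    7.57861403 1325.14005144]
scene [1195.00605175  182.24953735  960.14189984]
```

View pics/top0.png

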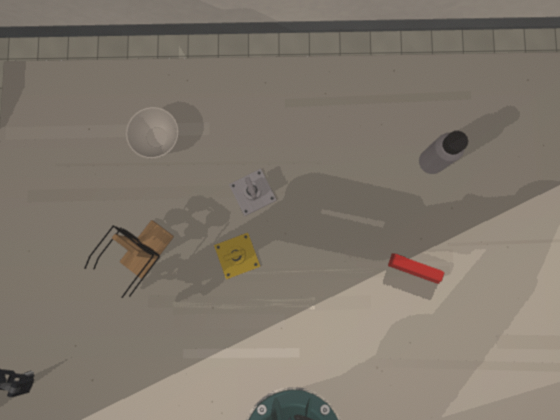

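View pics/scene0.png

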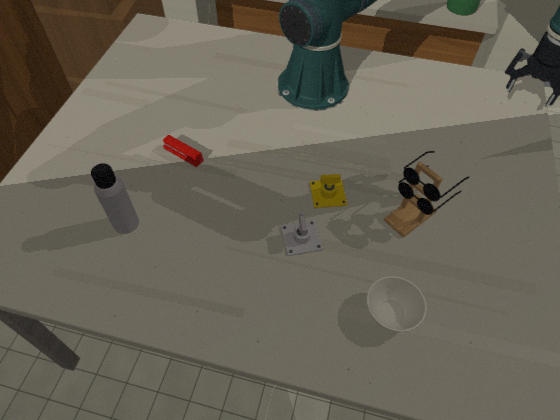

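Top view: the grey plate with the chrome knob is at (253,191) and the yellow look-alike at (237,256). The bowl is at (152,132), rack (145,248), bottle (445,150), stapler (416,268). I choose the grey one, which shows at (302,236) in the scene view, and check it in a close crop.

```bash
python3 - <<'E'
from h import *
a=cv2.imread('pics/top0.png')[155:230,215:295];b=cv2.imread('pics/scene0.png')[200:265,265:345]
a=cv2.resize(a,(400,375),interpolation=2);b=cv2.resize(b,(400,325),interpolation=2)
o=np.zeros((375,800,3),np.uint8);o[:,:400]=a;o[:325,400:]=b;cv2.imwrite('pics/crop1.png',o)
E
```

```text
(no output)
```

View pics/crop1.png

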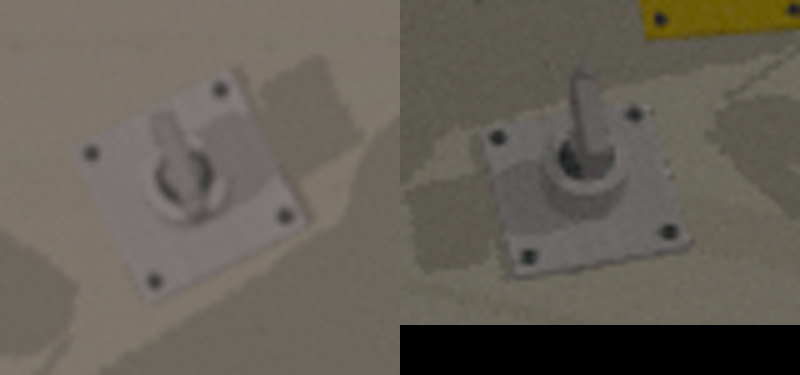

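```bash
python3 - <<'E'
from h import *
f=lambda u,v,z:on_plane('top',u/5+214.5+.1,v/5+154.5+.1,z)
g=lambda u,v,z:on_plane('scene',(u-400)/5+264.6,v/5+199.6,z)
H=np.array([f(u,v,6) for u,v in((92,153),(221,90),(285,216),(155,281))]);print(H.mean(0),H)
d=H[1]-H[0]+H[2]-H[3];print('plate yaw mod90',np.degrees(np.arctan2(d[1],d[0]))%90)
d=H[1]-H[2]+H[0]-H[3];print('plate yaw mod90',np.degrees(np.arctan2(d[1],d[0]))%90)
G=np.array([g(u,v,6) for u,v in((498,138),(634,115),(669,232),(529,257))]);print(G.mean(0))
for a,b in(((1,0),(2,3)),((0,3),(1,2))):
  d=G[a[0]]-G[a[1]]+G[b[0]]-G[b[1]];print(np.degrees(np.arctan2(d[1],d[0]))%90)
P=[f(163,118,76),f(201,212,76)];d=P[1]-P[0];print(P,np.degrees(np.arctan2(d[1],d[0])))
E
```

```text
[592.8529255   94.81796583   6.        ] [[609.36491863 142.92392241   6.        ]
 [640.67403693  78.36419334   6.        ]
 [576.6758756   46.64643389   6.        ]
 [544.69687082 111.33731367   6.        ]]
plate yaw mod90 26.088881992463726
plate yaw mod90 26.197398766917775
[594.80792867  94.67211424   6.        ]
26.404496620743444
26.292229581835926
[array([613.95333883, 102.12312762,  76.        ]), array([568.81185218,  84.15923921,  76.        ])] -158.30009962183283
```

step_arm(
  commands=[
    [0,0,0.2,0,0,0,0],
    [0.1376,-0.1668,0,0,0,-0.1092,0],
    [0.1376,-0.1668,0,0,0,-0.1092,0],
    [0.1376,-0.1668,0,0,0,-0.1092,0],
    [0.1376,-0.1668,0,0,0,-0.1092,0],
    [0.1376,-0.1668,0,0,0,-0.1092,0],
    [0.1376,-0.1668,0,0,0,-0.1092,0],
    [0.1376,-0.1668,0,0,0,-0.1092,0],
    [0.1376,-0.1668,0,0,0,-0.1092,0],
    [0.1376,-0.1668,0,0,0,-0.1092,0],
    [0.1376,-0.1668,0,0,0,-0.1092,0],
    [0.1376,-0.1668,0,0,0,-0.1092,0],
    [0.1376,-0.1668,0,0,0,-0.1092,0],
    [0.1376,-0.1668,0,0,0,-0.1092,0],
    [0.1376,-0.1668,0,0,0,-0.1092,0],
    [0,0,-0.25,0,0,0,0],
    [0,0,-0.25,0,0,0,0],
    [0,0,0,0,0,0,0],
  ],
)

```text
clock: 2.35
tool_pos: [590.5, 95.0, 167.2]
tcp_rot: [-3.082, -0.599, 0.015]
wrist_force: [-0.8, -0.2, 0.3]
finger_gap: 1.0
```

```bash
cat >> h.py <<'E'
from scipy.spatial.transform import Rotation as Ro
def st():
    o=sensors.get_obs();R=Ro.from_rotvec(o['tcp_rot']).as_matrix()
    print('t',round(o['clock'],2),'pos',o['tool_pos'].round(1),'psi',np.degrees(np.arctan2(R[1,1],R[0,1])).round(2),'z',R[:,2].round(3),'q6',np.degrees(o['q'][5]).round(1),'F',o['wrist_force'].round(1),'T',o['ft_torque'].round(2),'gap',round(o['finger_gap']*85,1))
    return o,R
def wproj(X,o,R):
    m=camera_model('wrist');T=np.linalg.inv(np.array(m['tool_from_camera']))
    p=R.T@(np.array(X,float)-o['tool_pos']);p=T[:3,:3]@p+T[:3,3]
    K=np.array(m['mtx']);r=np.hypot(p[0],p[1]);th=np.arctan2(r,p[2])
    return np.array([K[0,2]+K[0,0]*th*p[0]/r,K[1,2]+K[1,1]*th*p[1]/r])
def wray(u,v,z,o,R):
    m=camera_model('wrist');T=np.array(m['tool_from_camera']);K=np.array(m['mtx'])
    x=(u-K[0,2])/K[0,0];y=(v-K[1,2])/K[1,1];th=np.hypot(x,y)
    d=np.array([x/th*np.sin(th),y/th*np.sin(th),np.cos(th)]);d=R@T[:3,:3]@d
    c=o['tool_pos']+R@T[:3,3];return c+d*(z-c[2])/d[2]
E
python3 - <<'E'
from h import *
o,R=st();im=grab_frame('wrist')
save('w1',im)
print(camera_model('wrist'))
for X in([594,95,32],[594,95,76]):print(wproj(X,o,R))
E
```

```text
t 2.35 pos [590.5  95.  167.2] psi -68.0 z [-0.01 -0.   -1.  ] q6 70.5 F [-0.8 -0.2  0.3] T [-0.03 -0.05 -0.01] gap 85.0
{'mtx': array([[325.1922621 ,   0.        , 278.71447771],
       [  0.        , 325.1922621 , 207.66666462],
       [  0.        ,   0.        ,   1.        ]]), 'tool_from_camera': array([[-1.18600104e-04, -9.50071281e-01, -3.12032925e-01,
         7.97247336e+01],
       [ 9.99999957e-01, -1.96081214e-04,  2.16935539e-04,
        -6.96823936e-01],
       [-2.67288020e-04, -3.12032886e-01,  9.50071264e-01,
        -1.43003077e+02],
       [ 0.00000000e+00,  0.00000000e+00,  0.00000000e+00,
         1.00000000e+00]])}
[281.42433361 190.3209394 ]
[281.70717809 206.01143262]
```

View pics/w1.png

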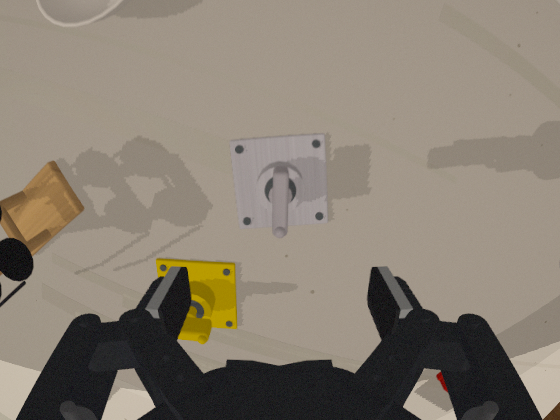

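```bash
python3 - <<'E'
from h import *
o,R=st()
H=np.array([wray(u,v,6,o,R) for u,v in((239,149),(316,144),(319,216),(247,221))]);print(H.mean(0))
d=H[1]-H[0]+H[2]-H[3];print(np.degrees(np.arctan2(d[1],d[0]))%90)
d=H[3]-H[0]+H[2]-H[1];print(np.degrees(np.arctan2(d[1],d[0]))%90)
a=wray(281,169,76,o,R);b=wray(279,233,80,o,R);d=b-a;print(a,b,np.degrees(np.arctan2(d[1],d[0])))
E
```

```text
t 2.4 pos [592.8  95.3 170. ] psi -67.98 z [-0.004 -0.    -1.   ] q6 70.5 F [-0.6  0.8  1.3] T [-0.01 -0.03 -0.02] gap 85.1
[595.81658098  95.81365042   6.        ]
26.013401409653596
26.321544682933563
[622.49505441 106.30797024  76.        ] [575.96740569  89.07904958  80.        ] -159.68069867623757
```

The wrist view shows the chrome paddle running from (281,169) to the ball at (279,233). The plate's centre is near (594.5, 95.3) with yaw 26.2° mod 90, so knob_turn is about 94°. I'll descend and straddle the paddle loosely, with the jaws biased slightly counterclockwise.

step_arm(
  commands=[
    [0,0,-0.2,0,0,0.033,0],
    [0.0025,0.002,-0.2,0,0,0,0],
    [0,0,-0.21,0,0,0,0],
    [0,0,0,0,0,0,0],
    [0,0,0,0,0,0,200],
    [0,0,0,0,0,0,200],
    [0,0,0,0,0,0,200],
    [0,0,0,0,0,0,200],
    [0,0,0,0,0,0,200],
    [0,0,0,0,0,0,200],
  ],
)

```text
clock: 3.65
tool_pos: [595.1, 95.8, 49.5]
tcp_rot: [-3.067, -0.68, -0.001]
wrist_force: [1.0, -0.2, 2.5]
finger_gap: 0.22
```

```bash
python3 - <<'E'
from h import *
o,R=st();im=grab_frame('wrist')
save('w2',cv2.resize(im[180:390,140:420],(800,600),interpolation=2))
print(o['q'].round(3))
E
```

```text
t 3.65 pos [595.1  95.8  49.5] psi -65.01 z [ 0.001  0.    -1.   ] q6 67.6 F [ 1.  -0.2  2.5] T [ 0.05  0.01 -0.03] gap 18.7
[0.045 0.571 1.675 0.    0.895 1.179]
```

View pics/w2.png

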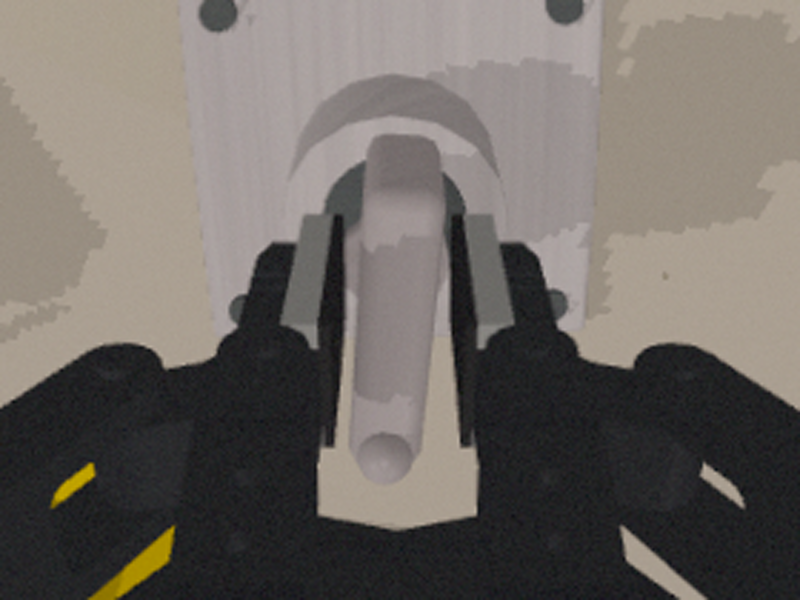

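The paddle sits centred between the pads at about (400,300) in the crop. Its ball end points down at (385,460), and the tips are clear of the boss. Now the loose backward turn.

step_arm(
  commands=[
    [0,0,0,0,0,0,208],
    [0,0,0,0,0,0,208],
    [0,0,0,0,0,0.08,208],
    [0,0,0,0,0,0.08,208],
    [0,0,0,0,0,0.08,208],
    [0,0,0,0,0,0.08,208],
    [0,0,0,0,0,0.08,208],
    [0,0,0,0,0,0.08,208],
    [0,0,0,0,0,0.08,208],
    [0,0,0,0,0,0.08,208],
    [0,0,0,0,0,0.08,208],
    [0,0,0,0,0,0.08,208],
    [0,0,0,0,0,0.08,208],
    [0,0,0,0,0,0.08,208],
    [0,0,0,0,0,0,208],
  ],
)

```text
clock: 5.58
tool_pos: [594.2, 95.7, 49.3]
tcp_rot: [-1.768, -2.596, 0.001]
wrist_force: [-1.7, -0.9, 7.4]
finger_gap: 0.186
```

```bash
python3 - <<'E'
from h import *
o,R=st();im=grab_frame('wrist');sc=grab_frame('scene')
a=cv2.resize(im[180:390,170:390],(420,400),interpolation=2);b=cv2.resize(sc[205:265,275:332],(380,400),interpolation=2)
save('w3',np.hstack([a,b]))
E
```

```text
t 5.58 pos [594.2  95.7  49.3] psi 21.49 z [-0.001 -0.    -1.   ] q6 -18.9 F [-1.7 -0.9  7.4] T [0.06 0.28 0.03] gap 15.8
```

View pics/w3.png

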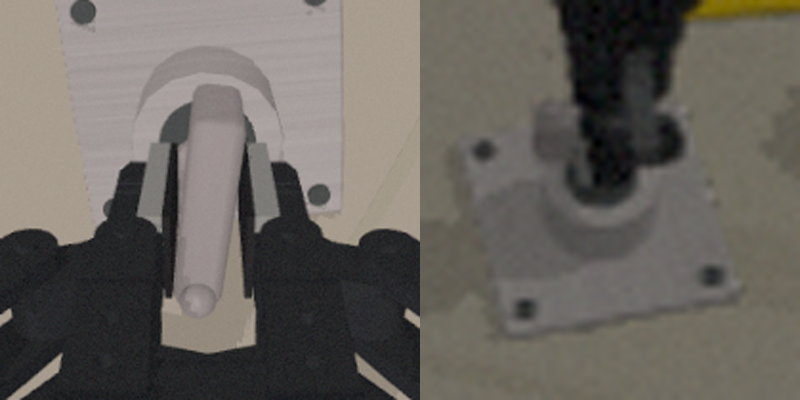

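The paddle is being dragged along with about 8° of lag (ball at (198,300)), so the remaining turn is about 14°. I'll go slowly through the drop zone.

step_arm(
  commands=[
    [0,0,0,0,0,0.04,208],
    [0,0,0,0,0,0.04,208],
    [0,0,0,0,0,0.04,208],
    [0,0,0,0,0,0.04,208],
    [0,0,0,0,0,0.04,208],
    [0,0,0,0,0,0,208],
    [0,0,0,0,0,0,208],
  ],
)

```text
clock: 6.55
tool_pos: [594.2, 95.6, 48.9]
tcp_rot: [-1.344, -2.839, 0.001]
wrist_force: [-1.6, -0.4, 0.2]
finger_gap: 0.182
```

```bash
python3 - <<'E'
from h import *
o,R=st();im=grab_frame('wrist');save('w4full',im)
a=cv2.resize(im[180:390,170:390],(420,400),interpolation=2)
save('w4',np.hstack([a,cv2.imread('pics/w3.png')[:,:380,::-1]]))
E
```

```text
t 6.55 pos [594.2  95.6  48.9] psi 39.33 z [-0.001 -0.    -1.   ] q6 -36.7 F [-1.6 -0.4  0.2] T [-0.07  0.07 -0.04] gap 15.5
```

View pics/w4.png

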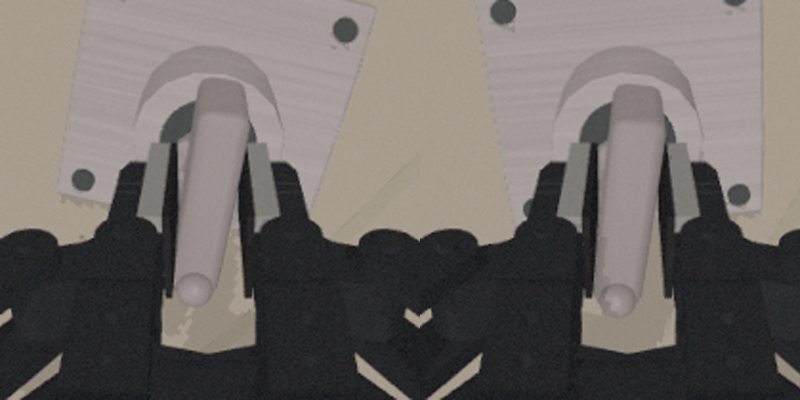

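```bash
python3 - <<'E'
from h import *
from scipy.optimize import least_squares
c=np.array([594.5,95.5])
def rot(psi):
    a=np.radians(psi);y=np.array([np.cos(a),np.sin(a),0]);z=np.array([0,0,-1.]);return np.column_stack([np.cross(y,z),y,z])
# ball centre (r,zb); far top corner mid (r2, 76)
data=[((595.1,95.8,49.5),-65.01,(274.75,341.2),(140+404*.35,180+137*.35)),((594.2,95.7,49.3),21.49,(273.7,337.3),(170+218*.524,180+87*.525)),((594.2,95.6,48.9),39.33,(271.1,332.0),(170+222*.524,180+80*.525))]
for r in(20,22,24):
  for p,psi,b,e in data:
    o={'tool_pos':np.array(p)};R=rot(psi)
    def f(x):
        d=np.array([np.cos(x[0]),np.sin(x[0])])
        return np.r_[wproj([*(c+r*d),80+x[1]],o,R)-b,wproj([*(c-25*d),76+x[1]],o,R)-e]
    s=least_squares(f,[np.radians(psi-90-8),0],x_scale=[.1,5]);print(r,psi,np.degrees(s.x[0]).round(1),s.x[1].round(1),s.fun.round(1))
E
```

```text
20 -65.01 -157.9 -9.0 [  2.3 -10.5   0.7  14.2]
20 21.49 -73.3 -11.4 [  2.4 -10.    0.2  13.7]
20 39.33 -57.7 -15.8 [  3.3 -10.    0.2  13.9]
22 -65.01 -157.9 -10.5 [ 2.1 -9.3  0.8 12.8]
22 21.49 -73.3 -12.9 [ 2.1 -8.9  0.2 12.3]
22 39.33 -57.8 -17.4 [ 2.9 -8.9  0.1 12.5]
24 -65.01 -158.0 -12.0 [ 1.9 -8.2  0.8 11.3]
24 21.49 -73.3 -14.4 [ 1.7 -7.8  0.2 10.9]
24 39.33 -57.8 -19.0 [ 2.4 -7.8  0.1 11.1]
```

The drop is confirmed: fitted knob height changed by about -4.5 mm, Fz went from 7.4 to 0.2 N, and knob_turn is about -6°. Now forward, still loose, for the first half turn.

step_arm(
  commands=[
    [0,0,-0.00125,0,0,-0.1056,208],
    [0,0,-0.00125,0,0,-0.1056,208],
    [0,0,-0.00125,0,0,-0.1056,208],
    [0,0,-0.00125,0,0,-0.1056,208],
    [0,0,-0.00125,0,0,-0.1056,208],
    [0,0,-0.00125,0,0,-0.1056,208],
    [0,0,-0.00125,0,0,-0.1056,208],
    [0,0,-0.00125,0,0,-0.1056,208],
    [0,0,-0.00125,0,0,-0.1056,208],
    [0,0,-0.00125,0,0,-0.1056,208],
    [0,0,-0.00125,0,0,-0.1056,208],
    [0,0,-0.00125,0,0,-0.1056,208],
    [0,0,-0.00125,0,0,-0.1056,208],
    [0,0,-0.00125,0,0,-0.1056,208],
    [0,0,-0.00125,0,0,-0.1056,208],
    [0,0,-0.00125,0,0,-0.1056,208],
    [0,0,-0.00125,0,0,-0.1056,208],
    [0,0,-0.00125,0,0,-0.1056,208],
    [0,0,-0.00125,0,0,-0.1056,208],
    [0,0,-0.00125,0,0,-0.1056,208],
  ],
)

```text
clock: 9.1
tool_pos: [594.6, 95.5, 44.2]
tcp_rot: [2.706, -1.595, -0.0]
wrist_force: [-0.9, -1.3, 1.2]
finger_gap: 0.186
```

step_arm(
  commands=[
    [0,0,0,0,0,0,208],
    [0,0,0,0,0,0,208],
  ],
)

```text
clock: 9.35
tool_pos: [594.8, 95.8, 44.2]
tcp_rot: [-2.713, 1.583, 0.0]
wrist_force: [-0.1, -0.6, 0.2]
finger_gap: 0.184
```

```bash
python3 - <<'E'
from h import *
o,R=st();im=grab_frame('wrist')
save('w5',cv2.resize(im[180:390,170:390],(420,400),interpolation=2))
E
```

```text
t 9.35 pos [594.8  95.8  44.2] psi -150.52 z [ 0.  0. -1.] q6 153.1 F [-0.1 -0.6  0.2] T [-0.01  0.02  0.01] gap 15.6
```

View pics/w5.png

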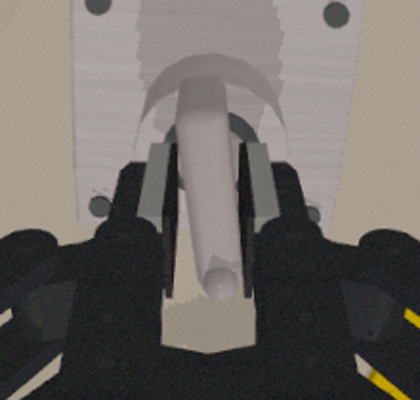

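The paddle now trails on the other side (ball at (218,280)), so it was carried along at about 168°. I'll open, swing back half a turn around the paddle, then re-straddle.

step_arm(
  commands=[
    [0,0,0,0,0,0,0],
    [0,0,0,0,0,0,0],
    [0,0,0,0,0,0,0],
    [0,0,0,0,0,0,0],
    [0,0,0,0,0,0,0],
    [0,0,0,0,0,0,0],
  ],
)

```text
clock: 10.15
tool_pos: [594.7, 95.8, 44.3]
tcp_rot: [-2.711, 1.587, -0.0]
wrist_force: [-0.3, -0.2, -0.1]
finger_gap: 1.0
```

step_arm(
  commands=[
    [0,0,0,0,0,0.1157,0],
    [0,0,0,0,0,0.1157,0],
    [0,0,0,0,0,0.1157,0],
    [0,0,0,0,0,0.1157,0],
    [0,0,0,0,0,0.1157,0],
    [0,0,0,0,0,0.1157,0],
    [0,0,0,0,0,0.1157,0],
    [0,0,0,0,0,0.1157,0],
    [0,0,0,0,0,0.1157,0],
    [0,0,0,0,0,0.1157,0],
    [0,0,0,0,0,0.1157,0],
    [0,0,0,0,0,0.1157,0],
    [0,0,0,0,0,0.1157,0],
    [0,0,0,0,0,0.1157,0],
    [0,0,0,0,0,0.1157,0],
    [0,0,0,0,0,0.1157,0],
    [0,0,0,0,0,0.1157,0],
    [0,0,0,0,0,0.1157,0],
    [0,0,0,0,0,0,0],
    [0,0,0,0,0,0,0],
  ],
)

```text
clock: 12.65
tool_pos: [594.8, 95.7, 44.3]
tcp_rot: [-1.413, -2.806, 0.0]
wrist_force: [-1.0, 0.7, -1.0]
finger_gap: 1.003
```

step_arm(
  commands=[
    [0,0,0,0,0,0,200],
    [0,0,0,0,0,0,200],
    [0,0,0,0,0,0,200],
    [0,0,0,0,0,0,200],
    [0,0,0,0,0,0,200],
    [0,0,0,0,0,0,208],
    [0,0,0,0,0,0,208],
  ],
)

```text
clock: 13.52
tool_pos: [594.8, 95.8, 44.3]
tcp_rot: [-1.408, -2.808, 0.0]
wrist_force: [-0.1, -0.2, 0.0]
finger_gap: 0.188
```

```bash
python3 - <<'E'
from h import *
o,R=st();im=grab_frame('wrist')
save('w6',cv2.resize(im[180:390,170:390],(420,400),interpolation=2))
E
```

```text
t 13.53 pos [594.8  95.8  44.3] psi 36.74 z [-0.  0. -1.] q6 -34.2 F [-0.1 -0.2  0. ] T [-0.03  0.04  0.03] gap 16.0
```

View pics/w6.png

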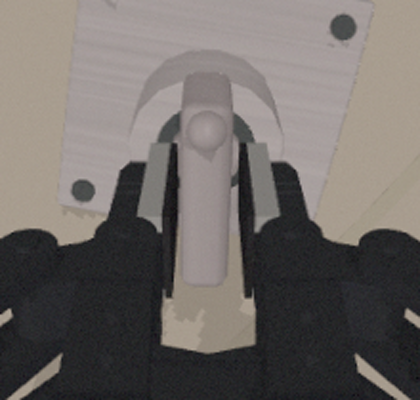

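step_arm(
  commands=[
    [0,0,-0.001,0,0,-0.1058,208],
    [0,0,-0.001,0,0,-0.1058,208],
    [0,0,-0.001,0,0,-0.1058,208],
    [0,0,-0.001,0,0,-0.1058,208],
    [0,0,-0.001,0,0,-0.1058,208],
    [0,0,-0.001,0,0,-0.1058,208],
    [0,0,-0.001,0,0,-0.1058,208],
    [0,0,-0.001,0,0,-0.1058,208],
    [0,0,-0.001,0,0,-0.1058,208],
    [0,0,-0.001,0,0,-0.1058,208],
    [0,0,-0.001,0,0,-0.1058,208],
    [0,0,-0.001,0,0,-0.1058,208],
    [0,0,-0.001,0,0,-0.1058,208],
    [0,0,-0.001,0,0,-0.1058,208],
    [0,0,-0.001,0,0,-0.1058,208],
    [0,0,-0.001,0,0,-0.1058,208],
    [0,0,-0.001,0,0,-0.1058,208],
    [0,0,-0.001,0,0,-0.1058,208],
    [0,0,-0.001,0,0,-0.1058,208],
    [0,0,-0.001,0,0,-0.1058,208],
  ],
)

```text
clock: 16.08
tool_pos: [594.6, 95.2, 40.9]
tcp_rot: [2.664, -1.663, 0.001]
wrist_force: [-2.5, -1.7, 7.9]
finger_gap: 0.189
```

step_arm(
  commands=[
    [0,0,0,0,0,0,208],
    [0,0,0,0,0,0,208],
    [0,0,0,0,0,0,225],
    [0,0,0,0,0,0,255],
    [0,0,0,0,0,0,255],
    [0,0,0,0,0,0,255],
    [0,0,0,0,0,0,255],
  ],
)

```text
clock: 16.95
tool_pos: [593.8, 95.8, 40.4]
tcp_rot: [2.669, -1.655, -0.002]
wrist_force: [-2.3, 0.3, 5.1]
finger_gap: 0.125
```

```bash
python3 - <<'E'
from h import *
o,R=st();im=grab_frame('wrist')
save('w7',cv2.resize(im[180:390,170:390],(420,400),interpolation=2))
E
```

```text
t 16.95 pos [593.8  95.8  40.4] psi -153.6 z [-0.002 -0.    -1.   ] q6 156.2 F [-2.3  0.3  5.1] T [-0.1   0.53  0.03] gap 10.7
```

View pics/w7.png

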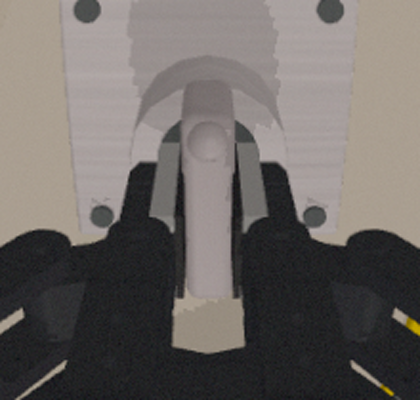

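```bash
python3 - <<'E'
from h import *
from scipy.optimize import brentq
def rot(psi):
    a=np.radians(psi);y=np.array([np.cos(a),np.sin(a),0]);z=np.array([0,0,-1.]);return np.column_stack([np.cross(y,z),y,z])
c=np.array([594.5,95.5])
F=lambda x,y:(170+x*.5238,180+y*.525)
# name,pose,psi,paddle yaw,ball px, far end px, near end px
D=[('w2 (0)',(595.1,95.8,49.5),-65.01,-158,(274.75,180+458*.35),None),
('w3 (0)',(594.2,95.7,49.3),21.49,-73,F(198,299),None),
('w4 (-5)',(594.2,95.6,48.9),39.33,-57.8,F(193,289),None),
('w5 ',(594.8,95.8,44.2),-150.5,128,F(219,281),None),
('w6',(594.8,95.8,44.3),36.74,128,F(207,130),F(207,283)),
('w7',(593.8,95.8,40.4),-153.6,-63.8,F(207,141),F(207,297))]
for n,p,psi,yaw,b,e in D:
    o={'tool_pos':np.array(p)};R=rot(psi);d=np.array([np.cos(np.radians(yaw)),np.sin(np.radians(yaw))])
    out=[]
    for r in (20,23):
        g=lambda z:wproj([*(c+r*d),z],o,R)[1]-b[1]
        zs=np.arange(30,120,.25);k=np.abs([g(z) for z in zs]).argmin();out.append(zs[k])
    if e:
        g=lambda z:wproj([*(c-26*d),z],o,R)[1]-e[1];out.append(zs[np.abs([g(z) for z in zs]).argmin()])
    v=wproj([*c,32],o,R);print(n,out,'boss ctr px',((v-[170,180])/[.5238,.525]).round(0))
E
```

```text
w2 (0) [np.float64(79.5), np.float64(76.25)] boss ctr px [206. 143.]
w3 (0) [np.float64(77.5), np.float64(74.0)] boss ctr px [207. 142.]
w4 (-5) [np.float64(73.5), np.float64(70.0)] boss ctr px [207. 143.]
w5  [np.float64(66.25), np.float64(62.5)] boss ctr px [208. 149.]Traceback (most recent call last):
  File "<stdin>", line 19, in <module>
  File "<stdin>", line 18, in <lambda>
  File "h.py", line 14, in wproj
    m=camera_model('wrist');T=np.linalg.inv(np.array(m['tool_from_camera']))
ValueError: time passes only in moves, steps and waits
```

```bash
python3 - <<'E'
from h import *
import h
M=camera_model('wrist');h.camera_model=lambda n:M
def rot(psi):
    a=np.radians(psi);y=np.array([np.cos(a),np.sin(a),0]);z=np.array([0,0,-1.]);return np.column_stack([np.cross(y,z),y,z])
c=np.array([594.5,95.5])
F=lambda x,y:(170+x*.5238,180+y*.525)
zs=np.arange(30,100,.25)
D=[('w5 ball',(594.8,95.8,44.2),-150.5,128,F(219,281),(20,23)),
('w6 ball',(594.8,95.8,44.3),36.74,128,F(207,130),(20,23)),('w6 near',(594.8,95.8,44.3),36.74,128,F(207,283),(-26,)),
('w7 ball',(593.8,95.8,40.4),-153.6,-63.8,F(207,141),(20,23)),('w7 near',(593.8,95.8,40.4),-153.6,-63.8,F(207,297),(-26,)),]
for n,p,psi,yaw,b,rs in D:
    o={'tool_pos':np.array(p)};R=rot(psi);d=np.array([np.cos(np.radians(yaw)),np.sin(np.radians(yaw))])
    print(n,[zs[np.abs([wproj([*(c+r*d),z],o,R)[1]-b[1] for z in zs]).argmin()] for r in rs],((wproj([*c,32],o,R)-[170,180])/[.5238,.525]).round(0))
E
```

```text
w5 ball [np.float64(66.25), np.float64(62.5)] [208. 149.]
w6 ball [np.float64(61.5), np.float64(68.0)] [205. 149.]
w6 near [np.float64(59.25)] [205. 149.]
w7 ball [np.float64(64.5), np.float64(70.75)] [205. 154.]
w7 near [np.float64(61.75)] [205. 154.]
```

The fit from pictures leaves the final height ambiguous (±3 mm), and Fz shows a light contact. There is plenty of time, so I'll settle it by touch: release, rise, shut the fingers, and probe the paddle's top gently.

step_arm(
  commands=[
    [0,0,0,0,0,0,208],
    [0,0,0,0,0,0,208],
  ],
)

```text
clock: 17.25
tool_pos: [595.1, 95.8, 40.2]
tcp_rot: [-2.669, 1.657, -0.001]
wrist_force: [-1.1, 0.4, 0.1]
finger_gap: 0.185
```

step_arm(
  commands=[
    [0,0,0.01,0,0,0,208],
    [0,0,0,0,0,0,208],
  ],
)

```text
clock: 17.5
tool_pos: [595.1, 95.8, 42.4]
tcp_rot: [-2.668, 1.657, -0.001]
wrist_force: [0.9, -0.5, 0.6]
finger_gap: 0.184
```

step_arm(
  commands=[
    [0,0,0,0,0,0,150],
    [0,0,0,0,0,0,150],
    [0,0,0.18,0,0,0,150],
    [0,0,0,0,0,0,255],
    [0,0,0,0,0,0,255],
    [0,0,0,0,0,0,255],
  ],
)

```text
clock: 18.25
tool_pos: [593.9, 95.7, 77.3]
tcp_rot: [2.668, -1.657, -0.002]
wrist_force: [0.2, 0.5, -0.4]
finger_gap: -0.003
```

step_arm(
  commands=[
    [0,0,-0.015,0,0,0,255],
    [0,0,-0.015,0,0,0,255],
    [0,0,0,0,0,0,255],
  ],
)

```text
clock: 18.62
tool_pos: [594.3, 95.7, 71.6]
tcp_rot: [2.668, -1.657, -0.001]
wrist_force: [0.1, -0.0, 0.0]
finger_gap: 0.002
```

step_arm(
  commands=[
    [0,0,-0.01,0,0,0,255],
    [0,0,-0.01,0,0,0,255],
    [0,0,0,0,0,0,255],
  ],
)

```text
clock: 19.0
tool_pos: [594.6, 95.7, 68.1]
tcp_rot: [2.669, -1.658, -0.0]
wrist_force: [-0.2, -0.0, 0.3]
finger_gap: 0.007
```

step_arm(
  commands=[
    [0,0,-0.005,0,0,0,255],
    [0,0,0,0,0,0,255],
  ],
)

```text
clock: 19.25
tool_pos: [594.8, 95.8, 67.2]
tcp_rot: [-2.669, 1.658, -0.0]
wrist_force: [-0.0, -0.3, -0.4]
finger_gap: -0.001
```

step_arm(
  commands=[
    [0,0,-0.005,0,0,0,255],
    [0,0,0,0,0,0,255],
  ],
)

```text
clock: 19.5
tool_pos: [594.7, 95.8, 66.2]
tcp_rot: [-2.669, 1.658, 0.0]
wrist_force: [0.3, 0.1, -0.2]
finger_gap: 0.002
```

step_arm(
  commands=[
    [0,0,-0.005,0,0,0,255],
    [0,0,0,0,0,0,255],
  ],
)

```text
clock: 19.75
tool_pos: [594.7, 95.8, 65.2]
tcp_rot: [2.669, -1.658, -0.0]
wrist_force: [-0.5, 0.7, -0.4]
finger_gap: -0.005
```

step_arm(
  commands=[
    [0,0,-0.005,0,0,0,255],
    [0,0,0,0,0,0,255],
  ],
)

```text
clock: 20.0
tool_pos: [594.7, 95.7, 64.2]
tcp_rot: [2.669, -1.658, -0.0]
wrist_force: [0.9, 0.3, 0.4]
finger_gap: -0.001
```

step_arm(
  commands=[
    [0,0,-0.005,0,0,0,255],
    [0,0,0,0,0,0,255],
  ],
)

```text
clock: 20.25
tool_pos: [594.7, 95.7, 63.2]
tcp_rot: [2.669, -1.658, -0.0]
wrist_force: [-0.7, -0.7, 0.9]
finger_gap: 0.002
```

```bash
python3 - <<'E'
from h import *
o,R=st();im=grab_frame('wrist')
save('w8',cv2.resize(im[150:390,160:400],(560,560),interpolation=2))
E
```

```text
t 20.25 pos [594.7  95.7  63.2] psi -153.69 z [-0.  0. -1.] q6 156.3 F [-0.7 -0.7  0.9] T [-0.03  0.03  0.05] gap 0.2
```

View pics/w8.png

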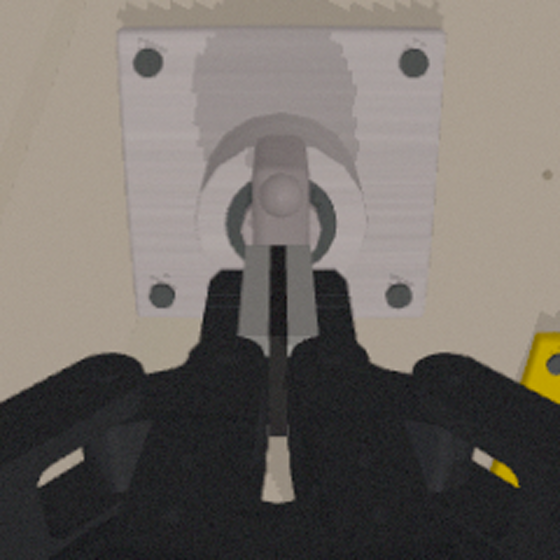

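step_arm(
  commands=[
    [0,0,-0.005,0,0,0,255],
    [0,0,0,0,0,0,255],
  ],
)

```text
clock: 20.55
tool_pos: [594.7, 95.7, 62.2]
tcp_rot: [2.669, -1.658, -0.0]
wrist_force: [-0.5, 0.6, -0.2]
finger_gap: -0.0
```

step_arm(
  commands=[
    [0,0,-0.005,0,0,0,255],
    [0,0,0,0,0,0,255],
  ],
)

```text
clock: 20.8
tool_pos: [594.8, 95.8, 62.1]
tcp_rot: [-2.669, 1.657, -0.001]
wrist_force: [-1.5, 0.4, 6.2]
finger_gap: 0.002
```

step_arm(
  commands=[
    [0,0,-0.005,0,0,0,255],
    [0,0,0,0,0,0,255],
  ],
)

```text
clock: 21.05
tool_pos: [594.9, 95.8, 62.0]
tcp_rot: [-2.668, 1.657, -0.001]
wrist_force: [-4.0, -0.2, 15.1]
finger_gap: 0.001
```

Contact came at 62 mm, so the knob is fully down. It was briefly held up at the end of the second leg and sank on release. The picture shows the paddle parallel to the plate edges (ball (282,192)), with the ball in the same world direction as at the drop, which is one full turn. Now the final firm grip.

step_arm(
  commands=[
    [0,0,0.08,0,0,0,255],
    [0,0,0,0,0,0,150],
    [0,0,0,0,0,0,150],
    [0,0,0,0,0,0,150],
    [0,0,-0.09,0,0,0,150],
    [0,0,-0.09,0,0,0,150],
    [0,0,0,0,0,0,208],
    [0,0,0,0,0,0,208],
    [0,0,0,0,0,0,208],
  ],
)

```text
clock: 22.18
tool_pos: [595.2, 95.8, 40.6]
tcp_rot: [-2.668, 1.657, -0.001]
wrist_force: [-0.1, -0.9, -0.0]
finger_gap: 0.183
```

step_arm(
  commands=[
    [0,0,0,0,0,0,225],
    [0,0,0,0,0,0,255],
    [0,0,0,0,0,0,255],
    [0,0,0,0,0,0,255],
    [0,0,0,0,0,0,255],
  ],
)

```text
clock: 22.8
tool_pos: [594.2, 95.4, 40.9]
tcp_rot: [2.668, -1.657, -0.0]
wrist_force: [-3.8, -2.4, 6.0]
finger_gap: 0.123
```

```bash
python3 - <<'E'
from h import *
o,R=st();save('w9',np.hstack([cv2.resize(grab_frame('wrist')[150:390,160:400],(400,400),interpolation=2),cv2.resize(grab_frame('top'),(400,400),interpolation=3)]))
E
```

```text
t 22.8 pos [594.2  95.4  40.9] psi -153.68 z [-0.001 -0.001 -1.   ] q6 156.3 F [-3.8 -2.4  6. ] T [-0.47  0.55 -0.03] gap 10.5
```

View pics/w9.png

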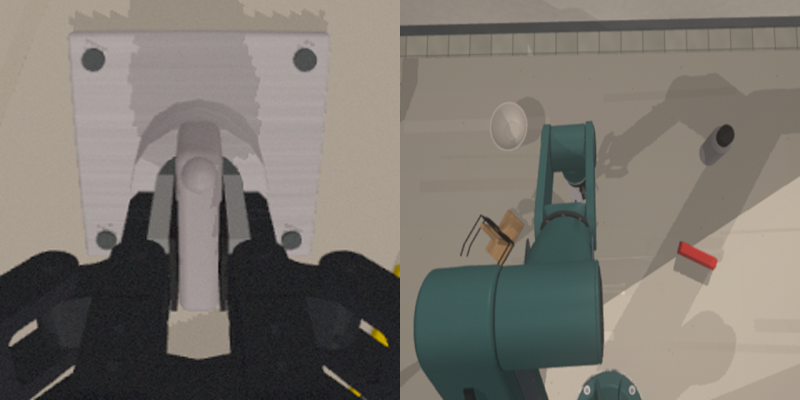

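The paddle is clamped square to the plate, and the bystanders stand where they were. Handing in.

```bash
python3 -c "
from h import *
st();job_done()"
```

```text
t 22.9 pos [594.2  95.3  40.9] psi -153.68 z [-0.001 -0.001 -1.   ] q6 156.3 F [-2.9 -2.2  6.9] T [-0.43  0.59  0.03] gap 10.7
the job is handed in; nothing more can be done
```

I turned the chrome knob back about 100° with loose fingers until it dropped into the thread, then forward one full turn in two half-turn strokes. I handed it in at 22.9 s with the paddle firmly gripped.

**The drop:** The camera fit showed the knob about 4.5 mm lower at a turn of about -6°, and the light contact force went away. The knob was not turned forward before that.

**The full turn:** At the end the paddle lies square to the plate, in line with its edges. Its ball points the same way as at the drop, so it made one full turn.

**Grip:** The finger opening is 10.7 mm on the 12 mm paddle, and about 7 N shows at the wrist.

**Other things:** In the last overhead view the rack, bottle, stapler and bowl stand as before. The arm hides the plates there; I did not touch the yellow look-alike.

**Checks that disagreed:**
- **Knob held up:** After the second half turn the knob seemed held up, with Fz about 8 N and a height fit about 3 mm higher. I let go, and the force went away.
- **Height by touch:** Before re-gripping, I touched the paddle's top with shut fingers and met it at about 62 mm, where about 65 mm was expected. So the knob is down in the thread, but I did not explain the 3 mm difference.

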